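# Raise the lunch box lid and hold a spring clip open over its menu card

## Robot

A 7-joint arm with a two-finger parallel gripper is mounted at the origin on the work surface. World frame = base frame: x ahead of the robot, y to its left, z up, the work surface at z = 0. Lengths are in m, angles in rad, forces in N, time in s.
With the tool pointing down it reaches from about 0.425 to 0.925 m from the base axis. Payload 6.8 kg.
Tool frame: the origin (TCP) lies between the finger pads; the fingertips stand 22 mm ahead of it and the grasp point (between the pads) lies 3 mm ahead of it; z points along the fingers, y is the line along which they close (so a half turn about z gives the same grasp; the last joint's range is limited). The gripper opens to 85 mm and grips with 20 to 120 N. Pads are 22 mm wide; open, the fingers measure 114 mm over their backs; the gripper's body (76 mm by 85 mm) begins 54 mm behind the grasp point. The pads swing forward as they close: fully open they stand 13 mm farther back than shut.
Start: joints at [-1.413, 0.477, 0.022, 1.555, -0.011, 1.109, -0.083], TCP at [0.177, 0.651, 0.253] pointing down, gripper open.
Joint ranges: [-2.96, 2.96], [-0.34, 2.1], [-1.41, 1.46], [0.24, 2.44], [-1.37, 4.51], [0.17, 1.92], [-2.96, 2.96]. Speed limits (rad/s): [2.39, 2.39, 3.14, 3.14, 3.14, 3.14, 3.14].

## Interface

Orientations are given as a unit quaternion [w, x, y, z].
In Python, from station import bot gives the robot as it stands.
- The arm moves only by the tool servo_tool, never from a script. Its argument "motion" is a list that holds one entry, the list of rows, each a list of 5 numbers: the opening, from 0 (shut) to 1 (fully open), then the shift along the world's x, y, z each as a share of 0.04 m, from -1 to 1, then the turn about the world's z as a share of 0.12 rad, from -1 to 1. A call has 1 to 20 rows; each row shifts and turns the commanded pose from where the row before left it; what a row does not reach is not made up. A row lasts 1/10 s, in which the tool goes at most 50 mm and 8.59 degrees, less where a joint would pass 70% of its speed; a pose out of reach is approached as far as the arm can. A call with a number of a shift or a turn outside -1 to 1 is refused whole. A call with a gripper value outside its range is refused whole. The fingers move at their own pace and stop on an object; "newtons" is the grip in N (left out, the last holds). Time passes only in rows, so rows that do not move let the fingers close. It gives the time, the measured TCP pose, the force, the opening and the grip force at its end, in the units of the state.
- bot.get_obs(): the state, without advancing time (a new reading comes with each control period).
- bot.read_camera(name): name is "side" or "top" or "wrist"; returns (picture, depth): 400x640x3 uint8, red, green, blue; 400x640 float32, m along the optical axis (not along the pixel's ray), 0 where there is no reading.
- bot.get_calibration(name): a dict with "fovy" (degrees; the focal length in pixels is half the picture's height over the tangent of half this angle, whatever the lens; pixels are square), "cx", "cy" (the principal point, pixels), "view" (4x4, takes a point from world to camera coordinates). Camera axes: x right, y down, z forward; pixel columns grow to the right and rows downward; lengths in m; the calibration is good to about 2 mm. A picture is of the moment at which its call begins: read the wrist's pose just before it. get_calibration takes no time and is no camera call; for the wrist camera it gives the pose at the moment of the call.
- bot.hand_in(): hands the job in; it is judged then, once.
The state is a dict: "t": time; "q": joint angles; "joint_vel": joint speeds; "joint_torque": joint torques, N m; "eef_pos": TCP position; "tool_rot": TCP orientation; "contact_force": force on the tool from outside, world axes, zero at the start; "torque": the same for the moment, N m; "gripper_width": opening from 0.0 (shut) to 1.0 (fully open); "grasp_force": force on a finger pad.
Only numpy, scipy, OpenCV 4.12 (cv2) and the standard library are available. Lean on these libraries where they do the work, as an engineer would, in place of code of your own. Each camera call takes 0.05 s, during which the arm holds its last target. There are 200 camera calls.

## Task

Fold the half-open lid of the pink lunch box up until it stands upright, so that the stiff white menu card fixed to it has its free edge on top. Then take the teal spring clip by its two tails, squeeze it wide open and bring it down over the card's top edge, the edge well inside the mouth and both jaws gaping clear of the card, so that a note could be slipped in; finish while still holding it there, squeezed open and touching neither card nor lid. Leave the corked bottle, tin, mug, jar, saucer and teaspoon where they are.

Things in the scene. Friction and masses are not known exactly. Their poses are not given: they have to be found in the camera images.
- lunchbox: Pink plastic lunch box, 120 (x) x 190 (y) x 55 high, walls 4, open on top under its lid; it is fixed to the shelf. Origin: centre of its underside; z up; its lid is hinged along its far (+x) top rim, and a half-open lid leans over the box towards -x.
- lid (a joint): Angle of the lid, rad: 0 shut, 1.57 upright, 2.3 leaning back at its stop. Starts between 0.75 and 1.15, leaning over the box. The hinge is stiff (friction 0.25 N m, about 2 N at the card edge): the lid stays where it is left, and can be pushed over by the card edge with closed fingertips. The lid is a pink plate, 120 long from the hinge, 190 wide, 6 thick.
- lid_hinge (a point): Middle of the lid's hinge line, on the box's far top rim: 60 mm along the box's +x from its origin and 55 mm up. Its axes turn with the lid; y runs along the hinge, like the box's y.
- card_edge (a point): Middle of the free edge of the stiff white card (3 thick, 130 wide) fixed on the lid's outer face, standing out 30 mm past the lid's rim. 150 mm from the hinge; card mid-plane 7.5 mm outward of the hinge line. Axes turn with the lid: x from the edge to the hinge (straight down when upright), y along the edge, z square to the card (away from the robot, the box's +x, when upright).
- clip: Teal spring clip, black rubber lips, steel pivot, about 40 g, loose, standing on its shut jaws, tails up in a V. Origin: middle of its underside. x along the lips (40 wide; tails 26 wide), y the way the jaws open and the tails are squeezed, z up; a half turn about z looks the same. Pivot 34 mm up; tails end 77 mm up, 47 mm apart over their outer faces. Grip about 60 mm up, closing along y.
- clip_lever (a joint): Opening of the clip, rad: 0 shut, 0.6 at its stop, tails then parallel with outer faces 20 mm apart and lips gaping 21 mm. Squeezing the tails opens the jaws: about 4 N a finger to start, 10 N to open fully (a 20 N grip does it).
- clip_tip_a (a point): Middle of the inner lower edge of the lip on the clip's +y side. This half is clip, whose axes tilt with its tail, up to 0.3 rad, when squeezed. With the clip open the lip tips hang 32 mm below the pivot, about 58 mm below the middle of a grip taken 60 mm up; a card can go in 24 mm before it meets the pivot.
- clip_tip_b (a point): Middle of the inner lower edge of the lip on the clip's -y side, the half that joint clip_lever turns.
- bottle: Green glass bottle with a cork, 66 across, 203 high, upright; origin at the centre of its underside. Leave alone.
- tin: Tin with a yellow label, 72 across, 110 high, upright; origin at the centre of its underside. Leave alone.
- mug: Blue ceramic mug, 76 across, 90 high, handle on its +y side; origin at the centre of its underside. Leave alone.
- saucer: White ceramic saucer, 140 across, 18 high; origin at the centre of its underside. Leave alone.
- teaspoon: Metal teaspoon about 135 long, 6 high, lying along its own x, bowl to +x; origin under its middle. Leave alone.
- jar: Small jar with a brass cap, 56 across, 65 high; origin at the centre of its underside. Leave alone.
Not all that is in view belongs to the job. Leave any purple look-alike of the clip alone.

How it is judged:
On the way, in this order (a step that is already met when the one before it is completed fails the run):
1. the lid stands upright, the clip still on the shelf (value of joint lid between 1.4 and 1.75 rad and distance of clip from where it was at the start of the episode below 0.04 m), for 0.2 s.
2. the clip is held by the fingers, lifted well off the shelf (height (world z) of clip above 0.06 m and contact force between clip and the fingers above 2 N), for 0.2 s.
At the end, for the whole second after the job is handed in: Lid 1.40 to 1.75 rad. Clip held by the fingers (over 2 N), at rest, touching no part of card, lid or box (under 0.5 N), open over 0.35 rad; lip tips on either side of the card, each over 4.5 mm from its mid-plane, over 9 mm below its top edge, within 55 mm of that edge's middle (value of joint lid between 1.4 and 1.75 rad and ((z of clip_tip_a in the frame of card_edge above 0.0045 m and z of clip_tip_b in the frame of card_edge below -0.0045 m) or (z of clip_tip_b in the frame of card_edge above 0.0045 m and z of clip_tip_a in the frame of card_edge below -0.0045 m)) and x of each of clip_tip_a, clip_tip_b in the frame of card_edge above 0.009 m and y of clip_tip_a in the frame of card_edge between -0.055 and 0.055 m and y of clip_tip_b in the frame of card_edge between -0.055 and 0.055 m and value of joint clip_lever above 0.35 rad and contact force between clip and the fingers above 2 N and contact force between clip and lunchbox below 0.5 N and linear speed of clip below 0.03 m/s); the arm keeps its last pose, push and grip.
It fails at once if the bottle, tin, mug, saucer, teaspoon or jar is moved by more than 30 mm (distance of any of bottle, tin, mug, saucer, teaspoon, jar from where it was at the start of the episode above 0.03 m).
It fails at once if the bottle, tin, mug or jar is tipped over (angle between any of bottle, tin, mug, jar's own z axis and vertical above 0.4 rad).
It also fails if it takes over 64 s, if anything falls off the work surface, if the arm or the gripper's body presses on something with over 40 N, if the wrist force passes 120 N, or if a joint passes its speed limit or range.

## Working session

There is one attempt and no reset: what is moved stays moved. The work goes in short steps, Python scripts to look and compute and a tool call to move; the robot and the scene stay as the last step left them, time stands still between calls to the robot, and variables do not carry over. Pictures are saved under pics/ and viewed, at most 10 in all, crops included, and the job is handed in when it is done.

Besides the shell and the picture viewer there is one more tool, called as name(argument=value, ...), one argument or row to a line, values as JSON. servo_tool: Moves the arm, as the interface text tells. Shift numbers are shares of 0.04 m and turn numbers shares of 0.12 rad, none past 1 either way. Its arguments: {"type":"object","properties":{"motion":{"type":"array"},"newtons":{"type":"number"}},"required":["motion"]}

```bash
mkdir -p pics; ls; cat > h.py <<'E'
import numpy as np, cv2
from station import bot
def cam(n):
    c=bot.get_calibration(n); im,d=bot.read_camera(n)
    return np.array(im),np.array(d),c
def pts(d,c):
    f=200/np.tan(np.radians(c['fovy'])/2); v,u=np.mgrid[0:400,0:640]
    P=np.stack([(u-c['cx'])/f*d,(v-c['cy'])/f*d,d],-1)
    V=np.array(c['view']); return (P-V[:3,3])@V[:3,:3]
E
python3 - <<'E'
from h import *
o=bot.get_obs(); print(o)
for n in ['side','top']:
    im,d,c=cam(n); np.savez(n+'0',im=im,d=d,view=c['view'],fovy=c['fovy'],cx=c['cx'],cy=c['cy'])
    cv2.imwrite(f'pics/{n}0.png',im[:,:,::-1]); print(n,c,(d>0).mean())
E
```

```text
pics
{'t': 0.0, 'q': array([-1.41308605,  0.47779198,  0.02232035,  1.55644623, -0.01149441,
        1.109239  , -0.0830874 ]), 'joint_vel': array([ 5.80325762e-05, -1.14463213e-03,  1.15159431e-03,  1.85705420e-03,
       -6.46383786e-04,  5.73011241e-04,  3.20313472e-04]), 'joint_torque': array([ 3.79850690e-04, -5.96452904e+01,  1.60761449e+00, -2.81203204e+01,
        1.23296547e-02,  9.27670626e-03, -1.42971876e-05]), 'eef_pos': array([0.17717671, 0.65078099, 0.25233292]), 'tool_rot': array([-5.36588538e-05,  1.32487413e-01,  9.91184299e-01, -8.76685437e-04]), 'contact_force': array([ 0.17871887,  0.46723547, -0.81382995]), 'torque': array([-0.01541149, -0.00074171,  0.01479154]), 'grasp_force': 0.0, 'gripper_width': 1.0004823415200137}
side {'fovy': 55.22835234533089, 'cx': 326.4336688880398, 'cy': 194.52116053983585, 'view': array([[ 0.86041082, -0.50957574,  0.00507864, -0.43688621],
       [-0.35266899, -0.60261094, -0.71588033,  0.24310586],
       [ 0.36785569,  0.6141601 , -0.69820453,  0.84667742],
       [ 0.        ,  0.        ,  0.        ,  1.        ]])} 0.9960859375
top {'fovy': 46.32046242384221, 'cx': 328.82917497574266, 'cy': 197.93579978891935, 'view': array([[ 0.00211551, -0.99991276,  0.01303865, -0.01050051],
       [-0.9922939 , -0.00371438, -0.1238508 ,  0.51519013],
       [ 0.12388842, -0.01267616, -0.99221519,  1.41850325],
       [ 0.        ,  0.        ,  0.        ,  1.        ]])} 0.9960078125
```

View pics/side0.png

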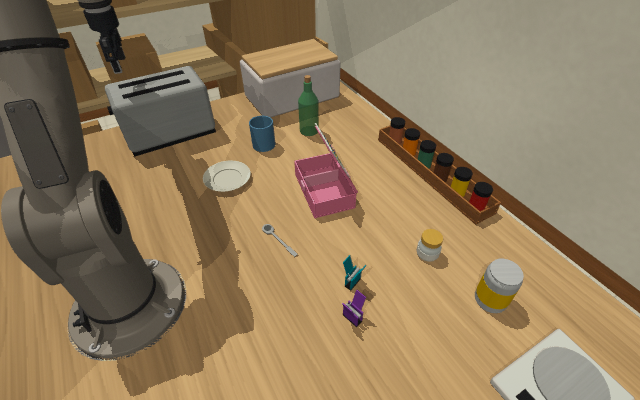

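View pics/top0.png

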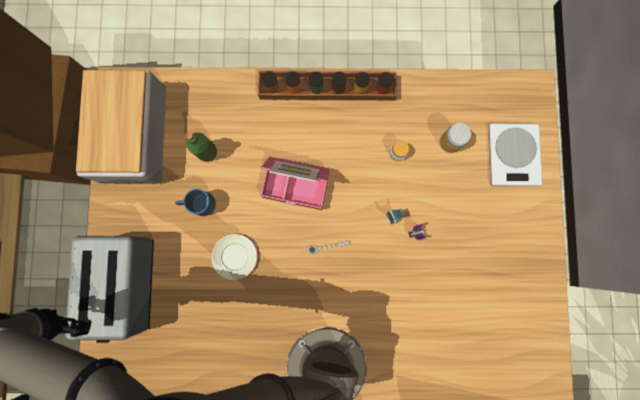

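The side view shows the lunch box at about (325,185) with its lid edge at (330,145), the teal clip at (352,272) and the purple clip at (355,308). In the top view the box is at (295,183), the teal clip at (395,215) and the purple one at (418,232), with the jar and tin to the right of it.

```bash
cat >> h.py <<'E'
def load(n):
    z=np.load(n+'0.npz'); c={k:z[k] for k in ['view','fovy','cx','cy']}; return z['im'],z['d'],c
def mask(im,lo,hi): return cv2.inRange(cv2.cvtColor(im,cv2.COLOR_RGB2HSV),lo,hi)>0
E
python3 - <<'E'
from h import *
q=lambda a:np.round(np.percentile(a,[1,10,50,90,99],axis=0).T,3).tolist()
for n in ['side','top']:
    im,d,c=load(n); P=pts(d,c)
    pk=mask(im,(155,70,60),(179,255,255))&(d>0)
    reg=np.zeros_like(pk); 
    if n=='side': reg[120:220,285:365]=1
    else: reg[150:215,255:335]=1
    A=P[pk&reg]; print(n,'pink',len(A),q(A))
    for z0 in np.arange(0,0.2,0.02):
        s=A[(A[:,2]>z0)&(A[:,2]<z0+.02)]
        if len(s)>5: print(' z',round(z0,2),len(s),s.min(0).round(3),s.max(0).round(3))
    rim=A[(A[:,2]>.047)&(A[:,2]<.062)]
    if len(rim): print(' rim rect',cv2.minAreaRect(rim[:,:2].astype(np.float32)))
    tl=mask(im,(80,80,30),(100,255,255))&(d>0); r2=np.zeros_like(tl)
    if n=='side': r2[245:295,330:375]=1
    else: r2[195:230,375:410]=1
    B=P[tl&r2]; print(' teal',len(B),q(B))
    H=B[B[:,2]>.06]; print(' top',len(H),cv2.minAreaRect(H[:,:2].astype(np.float32)), H.round(3)[::max(1,len(H)//12)].tolist())
    s=8; 
    a,b=((235,110),(385,325)) if n=='side' else ((245,140),(435,245))
    cv2.imwrite(f'pics/{n}0c.png',cv2.resize(im[a[1]:b[1],a[0]:b[0],::-1],None,fx=(4 if n=='top' else 2.7),fy=(4 if n=='top' else 2.7),interpolation=cv2.INTER_CUBIC))
E
```

```text
side pink 2772 [[0.481, 0.499, 0.559, 0.608, 0.627], [-0.005, 0.003, 0.097, 0.187, 0.197], [0.001, 0.003, 0.024, 0.054, 0.162]]
 z 0.0 1224 [ 0.478 -0.007  0.   ] [0.63  0.199 0.02 ]
 z 0.02 741 [ 0.479 -0.007  0.02 ] [0.629 0.2   0.04 ]
 z 0.04 649 [ 0.479 -0.007  0.04 ] [0.631 0.201 0.06 ]
 z 0.06 13 [ 0.587 -0.007  0.064] [0.598 0.    0.079]
 z 0.08 15 [ 0.577 -0.005  0.081] [0.59  0.022 0.099]
 z 0.1 18 [ 0.565 -0.004  0.101] [0.587 0.029 0.119]
 z 0.12 16 [ 0.556 -0.     0.121] [0.569 0.017 0.139]
 z 0.14 21 [0.544 0.001 0.142] [0.583 0.191 0.16 ]
 z 0.16 67 [0.544 0.003 0.16 ] [0.581 0.181 0.165]
 rim rect ((0.553200364112854, 0.097464419901371), (0.19687485694885254, 0.12379436939954758), 80.9796371459961)
 teal 281 [[0.436, 0.44, 0.451, 0.466, 0.476], [-0.227, -0.219, -0.202, -0.187, -0.181], [0.005, 0.014, 0.041, 0.073, 0.077]]
 top 73 ((0.4564629793167114, -0.2039671242237091), (0.024880921468138695, 0.04537081718444824), 21.762672424316406) [[0.46, -0.179, 0.075], [0.449, -0.184, 0.077], [0.451, -0.184, 0.072], [0.45, -0.187, 0.072], [0.447, -0.187, 0.072], [0.44, -0.189, 
[... 719 characters left out ...]
0.16 ]
 z 0.16 42 [0.549 0.004 0.161] [0.589 0.185 0.175]
 rim rect ((0.5449484586715698, 0.0987030640244484), (0.19343923032283783, 0.10158012807369232), 82.69198608398438)
 teal 60 [[0.442, 0.454, 0.463, 0.472, 0.475], [-0.228, -0.224, -0.218, -0.209, -0.189], [0.035, 0.04, 0.055, 0.075, 0.082]]
 top 24 ((0.45780831575393677, -0.2077423334121704), (0.020196648314595222, 0.03878512978553772), 24.42561912536621) [[0.475, -0.22, 0.069], [0.471, -0.22, 0.074], [0.469, -0.218, 0.063], [0.468, -0.223, 0.074], [0.466, -0.221, 0.067], [0.465, -0.225, 0.075], [0.463, -0.224, 0.063], [0.46, -0.187, 0.067], [0.46, -0.224, 0.067], [0.459, -0.228, 0.074], [0.457, -0.224, 0.064], [0.456, -0.228, 0.077]]
```

View pics/top0c.png

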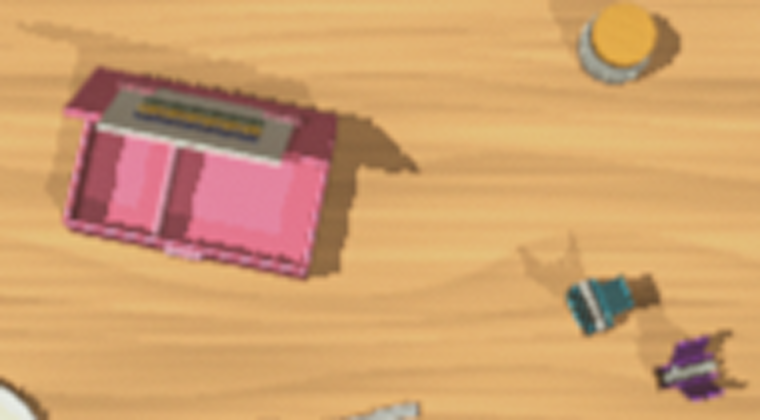

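View pics/side0c.png

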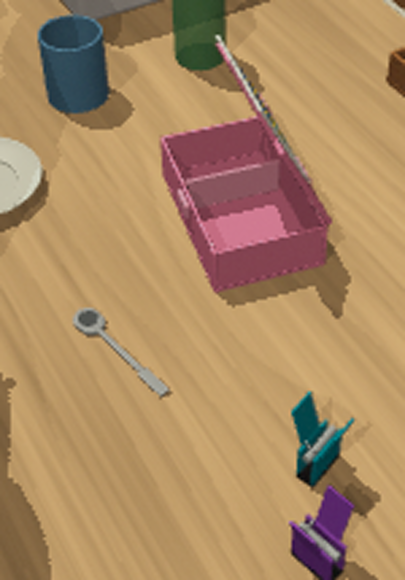

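The top crop shows the box with its lid leaning over, the card edge running from about (97,122) to (285,160), and the teal clip at (600,305), with the purple one 100 px below and to its right. The side crop shows the lid edge-on and the clip's V facing the camera at (320,440). Next I'll measure the card plane and the clip axis.

```bash
python3 - <<'E'
from h import *
yaw=np.radians(-9); ex=np.array([np.cos(yaw),np.sin(yaw)]); ey=np.array([-ex[1],ex[0]])
C=np.array([.553,.098])
for n in ['side','top']:
    im,d,c=load(n); P=pts(d,c)
    L=np.stack([(P[...,:2]-C)@ex,(P[...,:2]-C)@ey,P[...,2]],-1)
    m=(d>0)&(L[...,2]>.08)&(L[...,2]<.24)&(abs(L[...,0])<.09)&(abs(L[...,1])<.1)
    A=L[m]; print(n,len(A))
    # lid line in x-z of box frame
    for z0 in np.arange(.08,.22,.02):
        s=A[(A[:,2]>z0)&(A[:,2]<z0+.02)]
        if len(s)>3: print(round(z0+.01,2),len(s),np.median(s,0).round(4),s[:,1].min().round(3),s[:,1].max().round(3))
    pf=np.polyfit(A[:,2],A[:,0],1); print('dx/dz',pf,'theta',np.arctan2(1,-pf[0]).round(3),'zmax',np.percentile(A[:,2],99.5))
    tl=mask(im,(80,80,30),(100,255,255))&(d>0)
    m2=tl&(abs(P[...,0]-.457)<.05)&(abs(P[...,1]+.205)<.04)&(P[...,2]>.05)
    B=P[m2]
    for t in (20,22.5,25):
        t=np.radians(t); w=(B[:,:2]-[.457,-.205])@np.array([[np.cos(t),-np.sin(t)],[np.sin(t),np.cos(t)]]); 
        print('clip',np.degrees(t),len(B),np.percentile(w,[2,98],axis=0).round(4).tolist())
    # tin,jar,bottle,purple tops
    pu=mask(im,(125,60,30),(150,255,255))&(d>0)&(abs(P[...,0]-.42)<.08)&(abs(P[...,1]+.26)<.08); print('purple',np.percentile(P[pu],[2,50,98],axis=0).round(3).tolist())
E
```

```text
side 309
0.09 26 [ 0.048  -0.0864  0.0941] -0.097 0.068
0.11 43 [ 0.0407 -0.0654  0.1082] -0.098 0.061
0.13 37 [ 0.029  -0.0655  0.1291] -0.095 0.046
0.15 44 [ 0.017  -0.0654  0.1522] -0.096 0.097
0.17 107 [ 0.0108 -0.0237  0.1625] -0.094 0.09
0.19 52 [ 0.0022 -0.0111  0.1911] -0.065 0.065
dx/dz [-0.48968422  0.0926289 ] theta 1.115 zmax 0.19364818509950707
clip 20.0 102 [[-0.0129, -0.0211], [0.0115, 0.0234]]
clip 22.5 102 [[-0.0125, -0.0211], [0.012, 0.0229]]
clip 25.0 102 [[-0.0133, -0.0209], [0.0127, 0.0229]]
purple [[0.386, -0.299, 0.005], [0.414, -0.279, 0.042], [0.429, -0.262, 0.076]]
top 837
0.09 88 [ 0.0566 -0.0061  0.0927] -0.097 0.092
0.11 151 [ 0.0485 -0.0019  0.1104] -0.096 0.091
0.13 146 [ 0.0383 -0.0048  0.1303] -0.094 0.093
0.15 159 [ 0.0276 -0.0013  0.1502] -0.095 0.092
0.17 164 [ 0.0179 -0.0029  0.1674] -0.094 0.095
0.19 129 [ 0.0077 -0.0019  0.1904] -0.064 0.064
dx/dz [-0.50996499  0.10408707] theta 1.099 zmax 0.19663318863163132
clip 20.0 37 [[-0.0084, -0.0221], [0.0111, 0.016]]
clip 22.5 37 [[-0.0091, -0.022], [0.0103, 0.0157]]
clip 25.0 37 [[-0.0098, -0.0221], [0.0096, 0.0154]]
purple [[0.394, -0.288, 0.008], [0.419, -0.278, 0.045], [0.43, -0.268, 0.074]]
```

servo_tool(
  motion=[
    [[0,0,0,0.5,0],[0,0,0,0.5,0],[0,0.47,-0.76,0,-0.68],[0,0.47,-0.76,0,-0.68],[0,0.47,-0.76,0,-0.68],[0,0.47,-0.76,0,-0.68],[0,0.47,-0.76,0,-0.68],[0,0.47,-0.76,0,-0.68],[0,0.47,-0.76,0,-0.68],[0,0.47,-0.76,0,-0.68],[0,0.47,-0.76,0,-0.68],[0,0.47,-0.76,0,-0.68],[0,0.47,-0.76,0,-0.68],[0,0.47,-0.76,0,-0.68],[0,0.47,-0.76,0,-0.68],[0,0.47,-0.76,0,-0.68],[0,0.47,-0.76,0,-0.68],[0,0.47,-0.76,0,-0.68],[0,0.47,-0.76,0,-0.68],[0,0.47,-0.76,0,-0.68]],
  ],
)

```text
t: 2.1
eef_pos: [0.516, 0.1027, 0.2932]
tool_rot: [-0.0, 0.764, 0.646, -0.0]
contact_force: [0.0, 0.8, -0.3]
gripper_width: 0.004
grasp_force: 0.0
```

servo_tool(
  motion=[
    [[0,0,0,-0.6,0],[0,0,0,-0.6,0],[0,0,0,-0.6,0],[0,0,0,-0.6,0],[0,0,0,0,0],[0,0,0,0,0]],
  ],
)

```text
t: 2.7
eef_pos: [0.5156, 0.1039, 0.1974]
tool_rot: [-0.0, 0.763, 0.647, -0.0]
contact_force: [-0.4, -0.1, 0.7]
gripper_width: -0.001
grasp_force: 0.0
```

```bash
python3 - <<'E'
from h import *
im,d,c=cam('side'); o=bot.get_obs(); print(o['eef_pos'],o['contact_force'])
cv2.imwrite('pics/s1.png',cv2.resize(im[80:260,240:440,::-1],None,fx=3,fy=3,interpolation=cv2.INTER_CUBIC))
E
```

```text
[0.51622189 0.10412196 0.19815313] [-0.41916698 -0.22717137 -0.50727576]
```

View pics/s1.png

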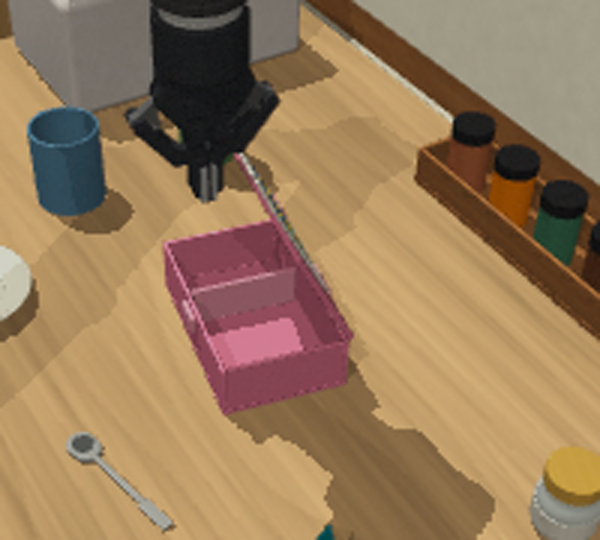

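The closed fingertips at about (207,195) are on the robot side of the card edge at (240,158), so I can start pushing.

servo_tool(
  motion=[
    [[0,0.25,-0.04,0,0],[0,0.25,-0.04,0,0],[0,0.25,-0.04,0,0],[0,0.25,-0.04,0.03,0],[0,0.25,-0.04,0.03,0],[0,0.25,-0.04,0.03,0],[0,0.25,-0.04,0.03,0],[0,0.25,-0.04,0.03,0]],
  ],
)

```text
t: 3.55
eef_pos: [0.5964, 0.0907, 0.2032]
tool_rot: [0.0, 0.763, 0.647, -0.0]
contact_force: [-2.6, -0.4, -0.1]
gripper_width: -0.004
grasp_force: 0.9
```

```bash
cat >> h.py <<'E'
def lid():
    yaw=np.radians(-9); ex=np.array([np.cos(yaw),np.sin(yaw)]); ey=np.array([-ex[1],ex[0]]); C=np.array([.553,.098])
    for n in ['side','top']:
        im,d,c=cam(n); P=pts(d,c)
        L=np.stack([(P[...,:2]-C)@ex,(P[...,:2]-C)@ey,P[...,2]],-1)
        g=(d>0)&(L[...,0]>-.03)&(L[...,0]<.13)&(abs(L[...,1])<.098)
        pk=mask(im,(155,50,40),(179,255,255))&g&(L[...,2]>.07)&(L[...,2]<.19)
        A=L[pk]; 
        if len(A)>10: pf=np.polyfit(A[:,2],A[:,0],1); print(n,len(A),'theta',np.arctan2(1,-pf[0]).round(3),'x at .16',np.polyval(pf,.16).round(4))
        hsv=cv2.cvtColor(im,cv2.COLOR_RGB2HSV); w=(hsv[...,1]<70)&(hsv[...,2]>100)&g&(L[...,2]>.175)&(L[...,2]<.225)
        B=L[w]; 
        if len(B)>5: print(' white',len(B),np.percentile(B,[2,50,98],axis=0).round(4).tolist())
E
python3 - <<'E'
from h import *
lid(); o=bot.get_obs(); print(o['eef_pos'],o['contact_force'])
E
```

```text
side 686 theta 1.477 x at .16 0.0534
 white 94 [[0.0476, -0.0671, 0.1762], [0.0562, -0.0403, 0.1915], [0.0585, -0.0086, 0.2064]]
top 120 theta 1.51 x at .16 0.0574
 white 25 [[0.0593, -0.066, 0.1771], [0.0607, -0.0519, 0.1963], [0.0626, -0.0347, 0.2102]]
[0.59733447 0.09073241 0.20337992] [ 0.24681331 -0.65021115 -0.30918885]
```

servo_tool(
  motion=[
    [[0,0.1,-0.015,0,0],[0,0.1,-0.015,0,0],[0,0,0,0,0],[0,-0.3,0.05,0,0],[0,-0.6,0.1,0,0],[0,0,0,0.6,0],[0,0,0,0.9,0],[0,0,-0.5,0.6,0],[0,0,0,0,0]],
  ],
)

```text
t: 4.55
eef_pos: [0.569, 0.0738, 0.2912]
tool_rot: [0.002, 0.764, 0.646, 0.003]
contact_force: [0.3, -0.8, 0.6]
gripper_width: 0.001
grasp_force: 0.0
```

```bash
python3 - <<'E'
from h import *
lid(); o=bot.get_obs(); print(o['t'],o['eef_pos'],o['contact_force'])
E
```

```text
side 871 theta 1.547 x at .16 0.06
 white 213 [[0.0619, -0.0663, 0.1758], [0.0649, -0.009, 0.1919], [0.0681, 0.0575, 0.2059]]
top 103 theta 1.554 x at .16 0.0613
 white 13 [[0.0645, -0.0654, 0.1769], [0.066, -0.0592, 0.1963], [0.0672, -0.0535, 0.2088]]
4.65 [0.56719859 0.07631829 0.28758923] [-0.49151249  0.37326297 -1.0456107 ]
```

servo_tool(
  motion=[
    [[0.75,-0.23,-0.583,0,-0.7],[0.75,-0.23,-0.583,0,-0.7],[0.75,-0.23,-0.583,0,-0.7],[0.75,-0.23,-0.583,0,-0.7],[0.75,-0.23,-0.583,0,-0.7],[0.75,-0.23,-0.583,0,-0.7],[0.75,-0.23,-0.583,0,-0.7],[0.75,-0.23,-0.583,0,-0.7],[0.75,-0.23,-0.583,0,-0.7],[0.75,-0.23,-0.583,0,-0.7],[0.75,-0.23,-0.583,0,-0.7],[0.75,-0.23,-0.583,0,-0.7],[0.75,0,0,-0.9,0],[0.75,0,0,-0.9,0],[0.75,0,0,0,0],[0.75,0,0,0,0]],
  ],
)

```text
t: 6.25
eef_pos: [0.4569, -0.2045, 0.2156]
tool_rot: [0.0, 0.98, 0.197, -0.001]
contact_force: [0.4, -0.9, 0.3]
gripper_width: 0.749
grasp_force: 0.0
```

```bash
python3 - <<'E'
from h import *
im,d,c=cam('wrist'); o=bot.get_obs(); print(o['t'],o['eef_pos'],o['tool_rot'],o['gripper_width'])
cv2.imwrite('pics/w1.png',im[:,:,::-1])
P=pts(d,c); tl=mask(im,(80,80,30),(100,255,255))&(d>0); B=P[tl&(P[...,2]>.05)&(P[...,2]<.09)]
print(len(B),cv2.minAreaRect(B[:,:2].astype(np.float32)),np.percentile(B,[1,50,99],axis=0).round(4).tolist())
T=B[B[:,2]>.07]; print(len(T),cv2.minAreaRect(T[:,:2].astype(np.float32)))
E
```

```text
6.3 [ 0.45779426 -0.20460141  0.21645507] [5.02248170e-04 9.80315600e-01 1.97435928e-01 3.54632197e-04] 0.7454428321557603
599 ((0.45993494987487793, -0.203538715839386), (0.024182818830013275, 0.044512588530778885), 22.760608673095703) [[0.4424, -0.2261, 0.0503], [0.4607, -0.2132, 0.0658], [0.4779, -0.1805, 0.0762]]
214 ((0.45975610613822937, -0.20362934470176697), (0.024102065712213516, 0.04438025504350662), 22.333309173583984)
```

View pics/w1.png

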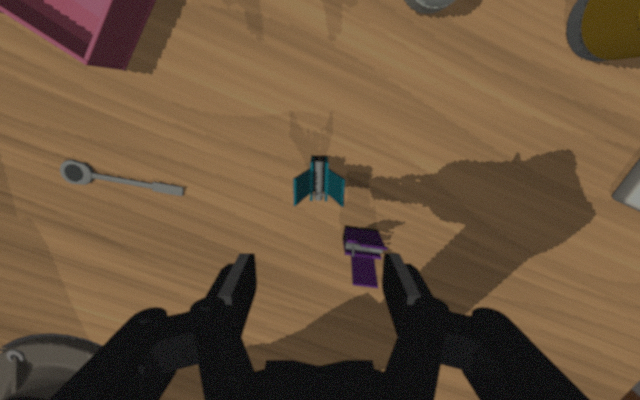

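The wrist view shows the teal clip at (320,180), aligned between the fingers. The purple clip at (365,255) is clear of where the right finger will land.

servo_tool(
  motion=[
    [[0.75,0.04,0,-0.8,0],[0.75,0,0,-0.8,0],[0.75,0,0,-0.8,0],[0.75,0,0,-0.7,0],[0.75,0,0,-0.5,0],[0.75,0,0,-0.2,0],[0.75,0,0,0,0],[0.75,0,0,0,0]],
  ],
)

```text
t: 7.1
eef_pos: [0.4602, -0.2042, 0.0648]
tool_rot: [0.001, 0.98, 0.198, 0.001]
contact_force: [-0.2, -0.2, 0.0]
gripper_width: 0.746
grasp_force: 0.0
```

servo_tool(
  motion=[
    [[0.5,0,0,0,0],[0.5,0,0,0,0],[0.4,0,0,0,0],[0.3,0,0,0,0],[0.2,0,0,0,0],[0.1,0,0,0,0],[0,0,0,0,0],[0,0,0,0,0],[0,0,0,0,0],[0,0,0,0,0]],
  ],
  newtons=30,
)

```text
t: 8.1
eef_pos: [0.4593, -0.2025, 0.0641]
tool_rot: [-0.001, 0.98, 0.199, 0.0]
contact_force: [-1.3, 4.3, 11.1]
gripper_width: 0.221
grasp_force: 37.2
```

servo_tool(
  motion=[
    [[0,0,0,0.2,0],[0,0,0,0.4,0],[0,0,0,0.7,0],[0,0,0,0.7,0],[0,0,0,0.7,0],[0,0,0,0.7,0],[0,0,0,0.7,0],[0,0,0,0.7,0],[0,0,0,0.7,0],[0,0,0,0.6,0],[0,0,0,0.2,0],[0,0,0,0,0],[0,0,0,0,0]],
  ],
)

```text
t: 9.4
eef_pos: [0.4583, -0.2035, 0.3143]
tool_rot: [-0.0, 0.98, 0.198, -0.001]
contact_force: [0.3, -0.9, -0.9]
gripper_width: 0.223
grasp_force: 36.5
```

```bash
python3 - <<'E'
from h import *
o=bot.get_obs(); print(o['t'],o['eef_pos'],o['tool_rot'],o['gripper_width'],o['grasp_force'],o['contact_force'])
im,d,c=cam('side'); P=pts(d,c); p=o['eef_pos']
V=np.array(c['view']); f=200/np.tan(np.radians(c['fovy'])/2)
h=V[:3,:3]@(p-[0,0,.05])+V[:3,3]; u=int(f*h[0]/h[2]+c['cx']); v=int(f*h[1]/h[2]+c['cy']); print(u,v)
near=(np.linalg.norm(P[...,:2]-p[:2],axis=-1)<.05)&(d>0)
hsv=cv2.cvtColor(im,cv2.COLOR_RGB2HSV)
B=P[near&mask(im,(80,80,30),(100,255,255))&(P[...,2]>.15)]; print('teal rel',len(B),(np.percentile(B,[1,50,99],axis=0)-p).round(4).tolist())
D=P[near&(P[...,2]>.15)&(P[...,2]<p[2]-.03)]; r=D-p; a=np.radians(-67.2); y=r[:,:2]@[np.cos(a),np.sin(a)]
for z0 in np.arange(-.075,-.03,.005):
    s=(r[:,2]>z0)&(r[:,2]<z0+.005)
    if s.sum(): print(round(z0,3),s.sum(),y[s].min().round(4),y[s].max().round(4))
cv2.imwrite('pics/s2.png',cv2.resize(im[max(0,v-60):v+60,u-60:u+60,::-1],None,fx=5,fy=5,interpolation=cv2.INTER_CUBIC)[:600])
E
```

```text
9.4 [ 0.45834115 -0.20345488  0.31434803] [-3.00232455e-04  9.80164377e-01  1.98185339e-01 -5.25106635e-04] 0.22306816526468465 36.52191460132599 [ 0.33562707 -0.93974442 -0.89144768]
360 202
teal rel 452 [[-0.0248, -0.0221, -0.0575], [-0.0076, -0.0079, -0.0261], [0.0185, 0.011, 0.0144]]
-0.065 34 -0.0185 0.0183
-0.06 63 -0.0168 0.0184
-0.055 46 -0.014 0.0169
-0.05 43 -0.0137 0.0153
-0.045 41 -0.0125 0.0141
-0.04 48 -0.0115 0.012
-0.035 37 -0.0099 0.0107
```

View pics/s2.png

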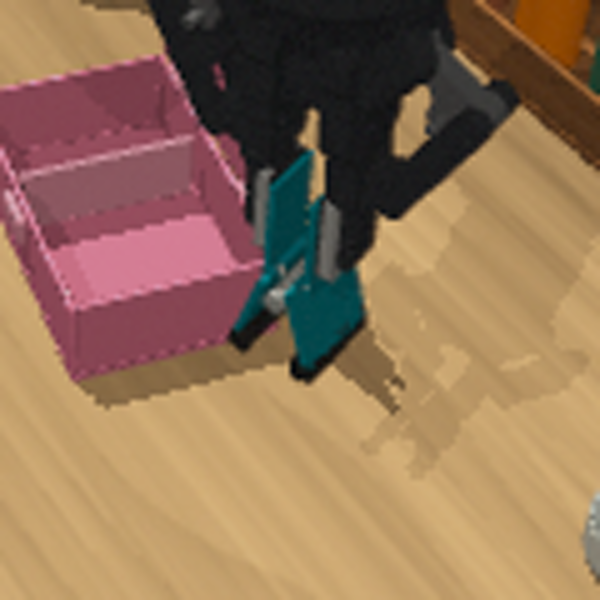

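The clip is held fully open, with its lips at about (240,340) and (310,370), 64 mm below the TCP. Next I'll carry it over the card.

servo_tool(
  motion=[
    [[0,0.28,0.52,0,0.6],[0,0.29,0.52,0,0.6],[0,0.28,0.52,0,0.6],[0,0.29,0.52,0,0.61],[0,0.28,0.52,0,0.6],[0,0.29,0.52,0,0.61],[0,0.28,0.52,0,0.6],[0,0.29,0.52,0,0.61],[0,0.28,0.52,0,0.6],[0,0.29,0.52,0,0.61],[0,0.28,0.52,0,0.6],[0,0.29,0.52,0,0.61],[0,0.29,0.52,0,0.6],[0,0.29,0.52,0,0.6],[0,0,0,0,0],[0,0,0,0,0]],
  ],
)

```text
t: 11.05
eef_pos: [0.6187, 0.0895, 0.3142]
tool_rot: [-0.0, 0.759, 0.651, -0.001]
contact_force: [-0.3, -1.1, 0.3]
gripper_width: 0.223
grasp_force: 36.5
```

```bash
python3 - <<'E'
from h import *
lid(); o=bot.get_obs(); p=o['eef_pos']; print(o['t'],p,o['tool_rot'],o['gripper_width'],o['grasp_force'])
for n in ['side','wrist','top']:
    im,d,c=cam(n); P=pts(d,c)
    r=P-p; a=np.radians(-9); R=np.array([[np.cos(a),-np.sin(a)],[np.sin(a),np.cos(a)]]); r[...,:2]=r[...,:2]@R
    g=(d>0)&(abs(r[...,0])<.03)
    cl=r[g&(abs(r[...,1])<.025)&(r[...,2]<-.05)&(r[...,2]>-.075)]
    if len(cl)>5: print(n,'lips',len(cl),np.percentile(cl,[2,98],axis=0).round(4).tolist())
    cd=r[g&(abs(r[...,1])<.07)&(r[...,2]<-.085)&(r[...,2]>-.13)]
    if len(cd)>20: 
        print(n,'card',len(cd),np.percentile(cd,[2,50,98],axis=0).round(4).tolist()); print('  yaw slope',np.polyfit(cd[:,1],cd[:,0],1).round(4), 'top',np.percentile(cd[:,2],99).round(4)+p[2])
    if n=='side':
        V=np.array(c['view']); f=200/np.tan(np.radians(c['fovy'])/2); h=V[:3,:3]@(p-[0,0,.07])+V[:3,3]; u=int(f*h[0]/h[2]+c['cx']); v=int(f*h[1]/h[2]+c['cy'])
        cv2.imwrite('pics/s3.png',cv2.resize(im[v-60:v+60,u-60:u+60,::-1],None,fx=5,fy=5,interpolation=cv2.INTER_CUBIC))
E
```

```text
side 878 theta 1.547 x at .16 0.06
 white 218 [[0.0618, -0.066, 0.1755], [0.0646, -0.0087, 0.1923], [0.0689, 0.0584, 0.2059]]
top 171 theta 1.552 x at .16 0.0618
 white 30 [[0.0653, -0.0651, 0.1784], [0.0664, -0.0481, 0.1962], [0.0674, -0.0326, 0.2075]]
11.15 [0.61857278 0.08731618 0.31484878] [-5.27498636e-05  7.60634198e-01  6.49180513e-01 -5.24251917e-04] 0.2224605670339194 36.52277648448944
side lips 99 [[-0.02, -0.023, -0.0634], [0.0153, 0.0165, -0.0504]]
side card 159 [[-0.0044, -0.0658, -0.1296], [-0.0017, -0.0075, -0.1172], [0.0028, 0.0583, -0.1088]]
  yaw slope [ 0.0427 -0.0014] top 0.20614877933529918
wrist lips 584 [[-0.0177, -0.0078, -0.0629], [0.019, 0.0187, -0.0503]]
wrist card 404 [[-0.0001, -0.0096, -0.1239], [0.0022, 0.0301, -0.1101], [0.0047, 0.064, -0.1087]]
  yaw slope [0.0425 0.001 ] top 0.2062487793352992
top card 30 [[-0.0021, -0.066, -0.1291], [0.0001, -0.0493, -0.1113], [0.0024, -0.0336, -0.1043]]
  yaw slope [0.0244 0.0015] top 0.21084877933529922
```

View pics/s3.png

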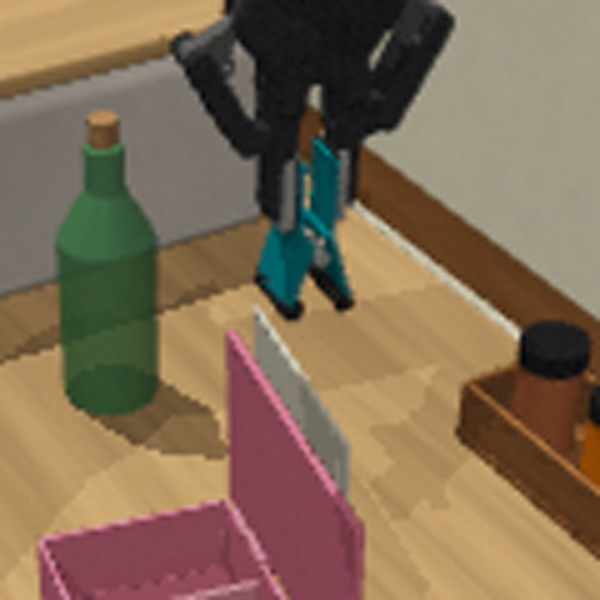

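The clip is centred over the card edge along y, and the card is yawed about 2.4° more than the tool. I'll turn by that amount, shift 0.8 mm and descend.

servo_tool(
  motion=[
    [[0,0.02,0,0,-0.35],[0,0,0,-0.2,0],[0,0,0,-0.2,0],[0,0,0,-0.2,0],[0,0,0,-0.2,0],[0,0,0,-0.2,0],[0,0,0,-0.1,0],[0,0,0,-0.1,0],[0,0,0,-0.1,0],[0,0,0,-0.1,0],[0,0,0,-0.1,0],[0,0,0,0,0],[0,0,0,0,0],[0,0,0,0,0]],
  ],
)

```text
t: 12.7
eef_pos: [0.6199, 0.0875, 0.2556]
tool_rot: [0.0, 0.774, 0.633, 0.0]
contact_force: [0.1, 0.6, -0.2]
gripper_width: 0.221
grasp_force: 36.5
```

```bash
python3 - <<'E'
from h import *
lid(); o=bot.get_obs(); p=o['eef_pos']; print(o['t'],p,o['tool_rot'],o['gripper_width'],o['grasp_force'],o['contact_force'])
for n in ['side','wrist']:
    im,d,c=cam(n); P=pts(d,c); hsv=cv2.cvtColor(im,cv2.COLOR_RGB2HSV)
    r=P-p; a=np.radians(-11.4); R=np.array([[np.cos(a),-np.sin(a)],[np.sin(a),np.cos(a)]]); r[...,:2]=r[...,:2]@R
    g=(d>0)&(abs(r[...,0])<.035)
    dark=(hsv[...,2]<60)
    cl=r[g&dark&(abs(r[...,1])<.025)&(r[...,2]<-.045)&(r[...,2]>-.075)]
    if len(cl)>5: print(n,'lips',len(cl),np.percentile(cl,[2,98],axis=0).round(4).tolist())
    cd=r[g&(hsv[...,1]<70)&(hsv[...,2]>90)&(abs(r[...,1])>.023)&(abs(r[...,1])<.07)&(r[...,2]<-.035)&(r[...,2]>-.075)]
    if len(cd)>20: print(n,'card',len(cd),np.percentile(cd,[2,50,98],axis=0).round(4).tolist(),np.polyfit(cd[:,1],cd[:,0],1).round(4))
    if n=='side':
        V=np.array(c['view']); f=200/np.tan(np.radians(c['fovy'])/2); h=V[:3,:3]@(p-[0,0,.05])+V[:3,3]; u=int(f*h[0]/h[2]+c['cx']); v=int(f*h[1]/h[2]+c['cy'])
        A=cv2.resize(im[v-40:v+40,u-40:u+40,::-1],(400,400),interpolation=cv2.INTER_CUBIC)
    else: A=np.hstack([A,cv2.resize(im[:,120:520,::-1],(400,400))]); cv2.imwrite('pics/s4.png',A)
E
```

```text
side 845 theta 1.542 x at .16 0.0597
 white 123 [[0.0613, -0.067, 0.1758], [0.0636, -0.0357, 0.1933], [0.0688, 0.0592, 0.2059]]
top 170 theta 1.552 x at .16 0.0619
 white 31 [[0.0649, -0.0652, 0.1782], [0.0666, -0.0481, 0.1955], [0.0678, -0.0308, 0.2103]]
12.8 [0.61984402 0.08747175 0.25556236] [9.11688655e-05 7.74119426e-01 6.33039539e-01 2.17146899e-04] 0.2233386702035739 36.52204513549805 [-0.12010715 -0.95928749 -0.3748882 ]
side lips 49 [[-0.0192, -0.0224, -0.0627], [0.0148, 0.0124, -0.0491]]
side card 87 [[-0.0041, -0.0668, -0.0744], [-0.0026, -0.042, -0.0611], [-0.0006, 0.0587, -0.0492]] [-0.0037 -0.0027]
wrist lips 497 [[-0.0164, -0.0071, -0.0626], [0.019, 0.0191, -0.0455]]
wrist card 667 [[-0.0017, -0.0628, -0.0713], [0.0, 0.0378, -0.0509], [0.0019, 0.0638, -0.0496]] [0.0004 0.    ]
```

View pics/s4.png

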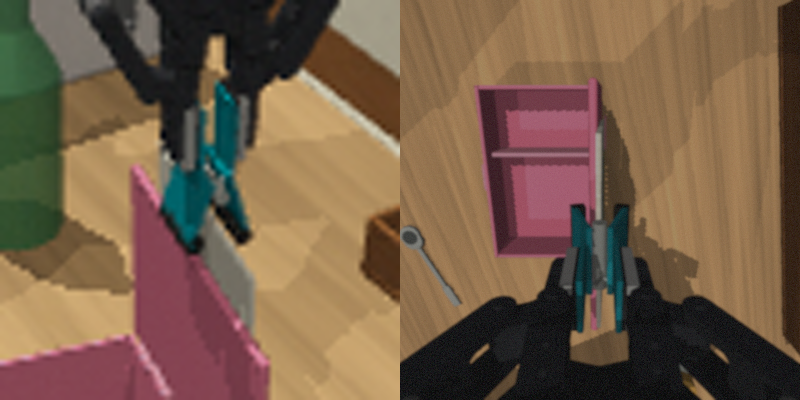

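The card edge is centred in the open mouth: card at 0 mm and lips at about -17 and +19 mm over their outer faces. The lips hang about 13 mm below the edge, so I'll go 3 mm deeper and hand in.

servo_tool(
  motion=[
    [[0,-0.01,0,-0.04,0],[0,-0.01,0,-0.03,0],[0,0,0,0,0],[0,0,0,0,0],[0,0,0,0,0],[0,0,0,0,0]],
  ],
)

```text
t: 13.5
eef_pos: [0.619, 0.0875, 0.2526]
tool_rot: [0.0, 0.774, 0.633, 0.0]
contact_force: [0.1, 1.0, -0.3]
gripper_width: 0.223
grasp_force: 36.5
```

```bash
python3 - <<'E'
from h import *
lid(); o=bot.get_obs(); print(o['t'],o['eef_pos'],o['gripper_width'],o['grasp_force'],o['contact_force'],abs(o['joint_vel']).max())
print(bot.hand_in())
E
```

```text
side 835 theta 1.54 x at .16 0.0597
 white 123 [[0.0614, -0.0666, 0.1753], [0.0635, -0.0369, 0.1927], [0.0681, 0.0581, 0.2083]]
top 168 theta 1.554 x at .16 0.0619
 white 29 [[0.0651, -0.0651, 0.1791], [0.0663, -0.0477, 0.1958], [0.0676, -0.031, 0.2082]]
13.6 [0.61894716 0.08746981 0.25255399] 0.222584129565723 36.521902084350586 [-0.16143825  0.0522171  -0.83368257] 0.002272728929123184
the job is handed in; nothing more can be done
None
```

I handed the job in at 13.6 s: the lid measured upright (about 1.55 rad), and the teal clip was held fully open over the card's top edge, lips about 16 mm below it and clear of the card; the hand-in call returned no verdict.

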